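Dial the fish feeder's programme and set it

ROBOT

A 7-joint arm with a two-finger parallel gripper is mounted at the origin on the work surface. World frame = base frame: x ahead of the robot, y to its left, z up, the work surface at z = 0. Lengths are in m, angles in degrees, forces in N, time in s.
With the tool pointing down it reaches from about 0.425 to 0.875 m from the base axis. Payload 9.9 kg.
Tool frame: the origin (TCP) lies midway between the tips of the shut fingers; the grasp point (between the pads) lies robot.hold_point_z behind it (robot.hold_point_z is the distance from the TCP to the grasp point, in m); x points along the fingers, y is the direction in which the jaws open and shut, and the axes are right-handed (so a half turn about x gives the same grasp; the last joint's range is limited). The gripper opens to 85 mm and grips with 20 to 120 N. Pads are 22 mm wide; open, the fingers measure 114 mm over their backs; the gripper's body (76 mm by 85 mm) begins 54 mm behind the grasp point. The pads swing forward as they close: fully open they stand 13 mm farther back than shut.
Start: joints at [71.574, 32.985, 1.427, 82.34, -0.859, 64.687, -3.237], TCP at [0.159, -0.656, 0.231] pointing down, gripper open.
Joint ranges: [-157.87, 157.87], [-19.46, 123.44], [-87.15, 90], [11.01, 140.99], [-62.26, 242.26], [9.8, 113.94], [-161.44, 161.44]. Speed limits (degrees/s): [127.2, 127.2, 172.46, 172.46, 180, 180, 180].

INTERFACE

Orientations are given as [roll, pitch, yaw] about the fixed x, y, z axes, in that order (R = Rz(yaw) Ry(pitch) Rx(roll)).
In Python, from workcell import robot gives the robot as it stands.
- The arm moves only by the shell command python3 -m crank 'ROWS' [FORCE]. ROWS is JSON, a list that holds one entry, the list of rows, each a list of 7 numbers: the turn, a rotation vector about the tool's x, y, z in degrees, then the shift along the tool's x, y, z in m, then the finger opening in m, from 0 to 0.0854. A call has 1 to 5 rows; each row is the pose to reach, as a shift and turn from the pose measured when the call began, along the tool's axes at that moment; what a row does not reach only later rows make up. A row lasts 1/12 s, in which the tool goes at most 41.7 mm and 7.16 degrees, less where a joint would pass 70% of its speed; a pose out of reach is approached as far as the arm can. A call with a gripper value outside its range is refused whole. The fingers move at their own pace and stop on an object; FORCE is the grip in N (left out, the last holds). Time passes only in rows, so rows that repeat a pose let the fingers close. It gives the time, the measured TCP pose, the force and the opening at its end, in the units of the state.
- robot.read_state(): the state, without advancing time (a new reading comes with each control period).
- robot.read_camera(name): name is "side" or "top"; returns the picture (480x640x3 uint8, red, green, blue); there is no depth.
- robot.calibration(name): a dict with "intrinsics" (3x3 intrinsics, pixels), "rvec" (rotation vector, rad) and "tvec" (3), from world to camera coordinates, as OpenCV has them. Camera axes: x right, y down, z forward; pixel columns grow to the right and rows downward; lengths in m; the calibration is good to about 2 mm. A picture is of the moment at which its call begins. calibration takes no time and is no camera call.
- robot.finish_job(): hands the job in, once; it reports no verdict.
The state is a dict: "time_s": time; "joint_positions": joint angles; "qd": joint speeds; "joint_efforts": joint torques, N m; "tcp_pos": TCP position; "orientation": TCP orientation; "ft_force": force on the tool from outside, world axes, zero at the start; "torque": the same for the moment, N m; "width": opening from 0.0 (shut) to 1.0 (fully open).
Only numpy, scipy, OpenCV 4.12 (cv2) and the standard library are available. Lean on these libraries where they do the work, as an engineer would, in place of code of your own. Each camera call takes 0.05 s, during which the arm holds its last target.

TASK

Set the fish feeder to programme 5-2-3: roll its three ribbed thumbwheels until, read from left to right as seen from the robot, the flats with five, two and three pips lie level on top. Then press the wide bar in front of the wheels fully down and let it come back up, leaving the wheels on that number and everything else on the shelf where it stands.

Things in the scene. Friction and masses are not known exactly. Their poses are not given: they have to be found in the camera images.
- feeder: grey fish feeder fixed to the shelf, 310 x 260 mm, housing top 60 mm high; origin on the table under the middle wheel's centre, x away from the robot (turned by its yaw), y left, z up. Three thumbwheels stand half out of its top in a row along y at x = 0, the set bar in front of them at x = -105 mm, three hoppers 64 mm wide, 110 mm high behind at x = +130 mm.
- wheel_left (a joint): turn of the left wheel (see axle_left), rad: (n-1) x 1.047 when the flat with n pips is level on top; grows as the top of the wheel rolls along the feeder's +x (away from the robot). Stops 0.35 rad beyond the 1 and the 6. Stiff (0.12 N m, 3 N on a rib), no clicks, stays put. Pushed level, a rib leaning steeply at the finger jams by friction: follow its arc.
- wheel_middle (a joint): turn of the middle wheel (see axle_middle), rad: (n-1) x 1.047 when the flat with n pips is level on top; grows as the top of the wheel rolls along the feeder's +x (away from the robot). Stops 0.35 rad beyond the 1 and the 6. Stiff (0.12 N m, 3 N on a rib), no clicks, stays put. Pushed level, a rib leaning steeply at the finger jams by friction: follow its arc.
- wheel_right (a joint): turn of the right wheel (see axle_right), rad: (n-1) x 1.047 when the flat with n pips is level on top; grows as the top of the wheel rolls along the feeder's +x (away from the robot). Stops 0.35 rad beyond the 1 and the 6. Stiff (0.12 N m, 3 N on a rib), no clicks, stays put. Pushed level, a rib leaning steeply at the finger jams by friction: follow its arc.
- axle_left (a point): centre of the left thumbwheel on its level axle (along feeder y), 62 mm above the table; does not turn. White wheel 36 mm wide, six-sided hub: flats 30 mm from the axle with 1 to 6 black pips in order, corners 35 mm; a rib 8 mm thick on each hub corner (midway between flats) reaches 54 mm from the axle. Three alike, 68 mm apart; cheeks between them are 81 mm high.
- axle_middle (a point): centre of the middle thumbwheel on its level axle (along feeder y), 62 mm above the table; does not turn. White wheel 36 mm wide, six-sided hub: flats 30 mm from the axle with 1 to 6 black pips in order, corners 35 mm; a rib 8 mm thick on each hub corner (midway between flats) reaches 54 mm from the axle. Three alike, 68 mm apart; cheeks between them are 81 mm high.
- axle_right (a point): centre of the right thumbwheel on its level axle (along feeder y), 62 mm above the table; does not turn. White wheel 36 mm wide, six-sided hub: flats 30 mm from the axle with 1 to 6 black pips in order, corners 35 mm; a rib 8 mm thick on each hub corner (midway between flats) reaches 54 mm from the axle. Three alike, 68 mm apart; cheeks between them are 81 mm high.
- set_bar (a joint): travel of the black sprung set bar, in m: 0 up, 0.012 fully down on its stop. A spring pushes it up: 3 N to start it, 10 N fully down.
- set_bar_top (a point): middle of the top face of the black set bar, a plate 34 mm (x) by 150 mm (y) and 10 mm thick, top 85 mm above the table when up; moves with the bar.
- jar: bystander: screw-top glass jar, 72 mm wide, 110 mm high; origin at the centre of its underside.
- breeding_cone: bystander: terracotta breeding cone, foot 84 mm wide, 155 mm high; origin at the centre of its underside.
- algae_magnet: bystander: white two-part algae magnet, 85 x 52 mm, 58 mm high; origin at the centre of its underside.
- scoop: bystander: yellow plastic scoop, 140 mm long, 26 mm high, lying flat; origin on its underside near the middle.
- food_tin: bystander: plain metal tin, 66 mm wide, 75 mm high; origin at the centre of its underside.

How it is judged (in metres and radians):
On the way, in this order (a step that is already met when the one before it is completed fails the run):
1. the wheels read 5-2-3 on top, each within 11 degrees (value of joint wheel_left between 3.9888 and 4.3888 rad and value of joint wheel_middle between 0.8472 and 1.2472 rad and value of joint wheel_right between 1.8944 and 2.2944 rad), for 0.2 s.
2. then the set bar is pressed down (at least 10 of its 12 mm) with the wheels still on 5-2-3 (all of step 1 and value of joint set_bar above 0.01 m), for 0.1 s.
At the end, for the whole second after the job is handed in: The wheels rest at 5, 2 and 3 pips on top from left to right, each within 0.2 rad (11 degrees) of level, and the set bar has come back up (within 2 mm) (all of step 1 and velocity of joint wheel_left between -0.1 and 0.1 rad/s and velocity of joint wheel_middle between -0.1 and 0.1 rad/s and velocity of joint wheel_right between -0.1 and 0.1 rad/s and value of joint set_bar below 0.002 m); the robot touches nothing.
It fails at once if a bystander is moved by more than 20 mm or tipped by more than 0.3 rad (distance of any of jar, breeding_cone, algae_magnet, scoop, food_tin from where it was at the start of the episode above 0.02 m or angle between any of jar, breeding_cone, algae_magnet, scoop, food_tin's own z axis and vertical above 0.3 rad).
It also fails if it takes over 72 s, if anything falls off the work surface, if the arm or the gripper's body presses on something with over 40 N, if the wrist force passes 120 N, or if a joint passes its speed limit or range.

## Working session

There is one attempt and no reset: what is moved stays moved. The work goes in short steps, Python scripts to look and compute and a shell command to move; the robot and the scene stay as the last step left them, time stands still between calls to the robot, and variables do not carry over. Pictures are saved under pics/ and viewed, and the job is handed in when it is done.

```bash
ls; mkdir -p pics
python3 - <<'E'
from workcell import robot
import cv2
print(robot.read_state(), robot.hold_point_z)
for n in("side","top"):
    im=robot.read_camera(n); cv2.imwrite(f"pics/{n}0.png",im[:,:,::-1]); print(n,robot.calibration(n))
E
```

```text
pics
{'time_s': 0.0, 'joint_positions': array([71.57394886, 33.03036919,  1.42418329, 82.38618434, -0.85945058,
       64.6871482 , -3.23970954]), 'qd': array([-0.04858684,  0.05430312, -0.02390497,  0.09997254, -0.02053661,
        0.0072485 , -0.02432656]), 'joint_efforts': array([ 2.91278120e-04, -7.65755725e+01,  2.25037023e+00, -2.85966003e+01,
        1.53166009e-02,  1.27249007e-02, -1.16534494e-05]), 'tcp_pos': array([ 0.15889465, -0.65556403,  0.23047137]), 'orientation': array([-86.81301061,  89.90688505, 106.81049674]), 'ft_force': array([-0.305767  ,  0.27713465,  0.38931095]), 'torque': array([-0.02873088,  0.0266396 ,  0.00417656]), 'width': 0.9997548312616373} 0.0187
side {'intrinsics': array([[438.81452558,   0.        , 326.95761756],
       [  0.        , 438.81452558, 237.91480287],
       [  0.        ,   0.        ,   1.        ]]), 'rvec': array([ 0.84926814, -2.63633369,  0.987142  ]), 'tvec': array([0.46997694, 0.27900842, 0.60751146])}
top {'intrinsics': array([[528.61434734,   0.        , 319.92153857],
       [  0.        , 528.61434734, 238.47362318],
       [  0.        ,   0.        ,   1.        ]]), 'rvec': array([ 2.1581558 , -2.1019937 ,  0.16350261]), 'tvec': array([0.04761076, 0.55941768, 1.07512542])}
```

View pics/side0.png

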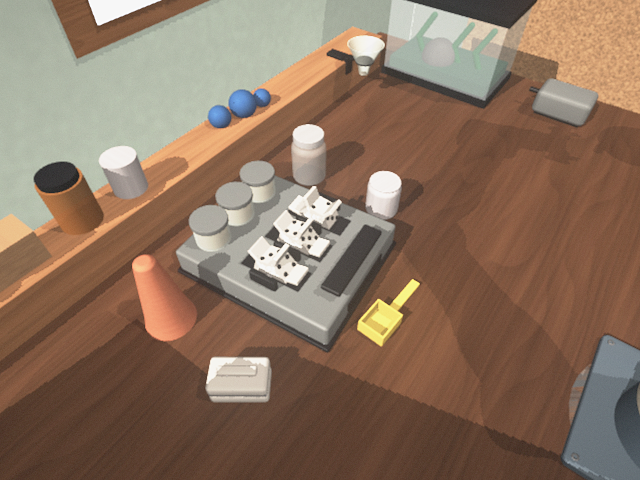

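View pics/top0.png

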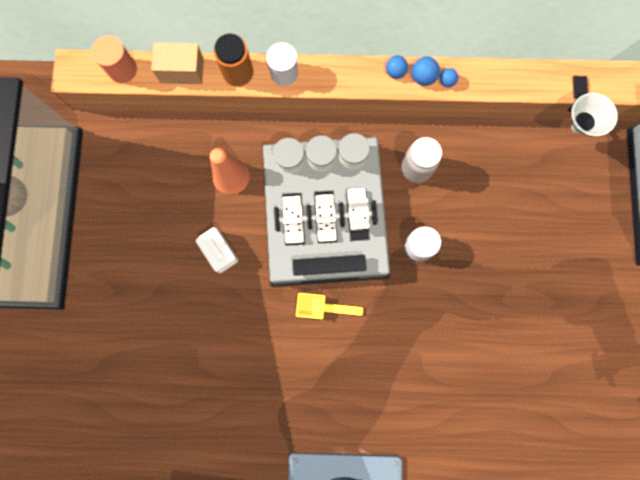

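```bash
cat > h.py <<'E'
import cv2,numpy as np
from workcell import robot
def cal(n):
    c=robot.calibration(n); return c['intrinsics'],np.array(c['rvec'],float),np.array(c['tvec'],float)
def ray(n,u,v,z):
    K,r,t=cal(n);R=cv2.Rodrigues(r)[0];C=-R.T@t
    d=R.T@np.linalg.inv(K)@np.array([u,v,1.]);return C+d*(z-C[2])/d[2]
def proj(n,P):
    K,r,t=cal(n);return cv2.projectPoints(np.array(P,float).reshape(-1,1,3),r,t,K,None)[0][:,0]
def crop(im,x0,y0,x1,y1,f,name):
    cv2.imwrite("pics/"+name,cv2.resize(im[y0:y1,x0:x1,::-1],None,fx=f,fy=f,interpolation=cv2.INTER_CUBIC))
E
python3 - <<'E'
import cv2
from h import *
a=cv2.imread("pics/side0.png")[:,:,::-1];b=cv2.imread("pics/top0.png")[:,:,::-1]
crop(a,235,175,395,295,5,"side0c.png");crop(b,260,130,395,290,3.7,"top0c.png")
crop(b,270,175,390,245,6.5,"top0d.png")
for n in("side","top"):
    K,r,t=cal(n);print(n,-cv2.Rodrigues(r)[0].T@t)
E
```

```text
side [0.28172988 0.42878429 0.63605542]
top [0.37430783 0.0470667  1.15273066]
```

View pics/side0c.png

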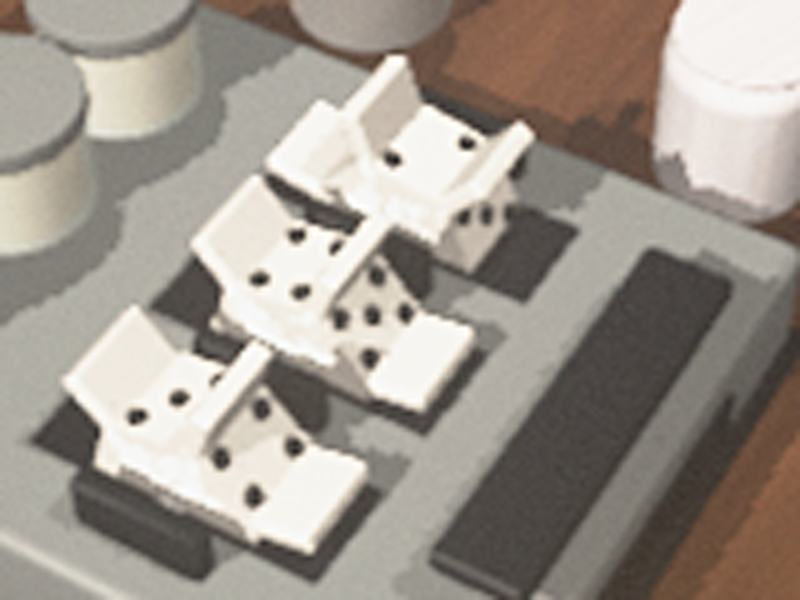

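View pics/top0c.png

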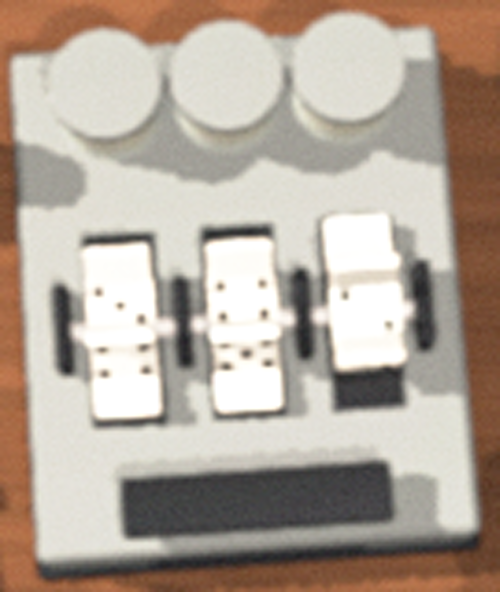

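View pics/top0d.png

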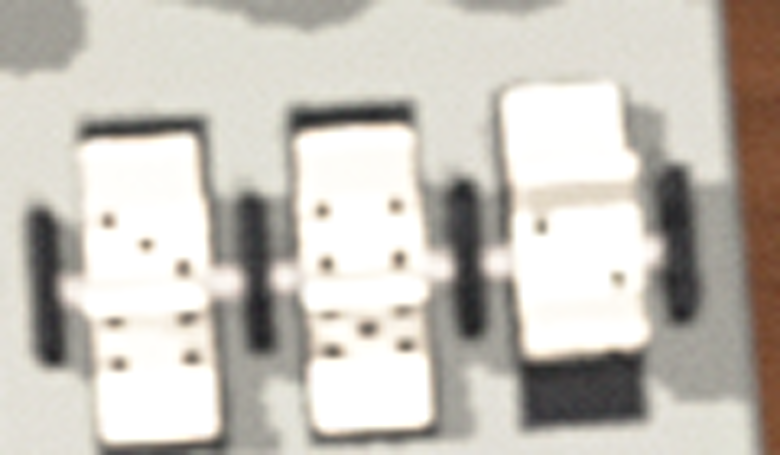

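```bash
cat >> h.py <<'E'
def feeder2w(p,P):
    x,y,a=p;P=np.array(P,float).reshape(-1,3);c,s=np.cos(a),np.sin(a)
    return np.c_[x+c*P[:,0]-s*P[:,1],y+s*P[:,0]+c*P[:,1],P[:,2]]
E
python3 - <<'E'
from h import *
from scipy.optimize import least_squares
z=.085
F=[(-.088,.075,z),(-.088,-.075,z),(-.122,-.075,z),(-.122,.075,z)]
T=[(122,480),(388,462),(392,522),(127,538)]
S=[(432,560),(650,250),(732,290),(520,597)]
H=[(.13,.068,.11),(.13,0,.11),(.13,-.068,.11)];HT=[(105,83),(226,75),(349,67)]
T=np.array(T+HT)/3.7+[260,130];S=np.array(S)/5+[235,175]
def res(p):
    return np.r_[(proj("top",feeder2w(p,F+H))-T).ravel(),(proj("side",feeder2w(p,F))-S).ravel()]
r=least_squares(res,[.55,0,0]);print(r.x,np.degrees(r.x[2]));print(res(r.x).reshape(-1,2).round(1))
print(feeder2w(r.x,[(0,.068,.062),(0,0,.062),(0,-.068,.062),(-.105,0,.085)]))
for n,u,v in(("top",170,160),):pass
E
```

```text
[0.60050449 0.05268758 0.08801424] 5.042844723346757
[[-2.1 -0. ]
 [-0.4  0.3]
 [-0.2  0.7]
 [-2.6  1. ]
 [-0.3  0.5]
 [-0.   0.6]
 [-0.3  0.7]
 [-1.5 -2.3]
 [-0.  -2.4]
 [ 1.5 -2.8]
 [ 0.4 -0.1]]
[[ 0.59452725  0.12042437  0.062     ]
 [ 0.60050449  0.05268758  0.062     ]
 [ 0.60648173 -0.01504921  0.062     ]
 [ 0.49591092  0.04345801  0.085     ]]
```

```bash
cat >> h.py <<'E'
POSE=(0.60050449,0.05268758,0.08801424)
def wheelpts(th,y0):
    segs=[]
    for k in range(6):
        a=th-k*np.pi/3+np.pi/6
        e=np.array([np.sin(a),0,np.cos(a)]);t=np.array([np.cos(a),0,-np.sin(a)])
        c=np.array([0,y0,.062])
        q=[c+e*.054+t*s*.004+np.array([0,w*.018,0]) for s,w in((-1,-1),(1,-1),(1,1),(-1,1))]
        if q[0][2]>.06: segs.append(np.array(q))
    return segs
def overlay(n,im,ths,box,f,name,pose=POSE,extra=()):
    x0,y0,x1,y1=box
    o=cv2.resize(im[y0:y1,x0:x1,::-1],None,fx=f,fy=f,interpolation=cv2.INTER_CUBIC)
    for th,yy in zip(ths,(.068,0,-.068)):
        for q in wheelpts(th,yy):
            p=(proj(n,feeder2w(pose,q))+.5-[x0,y0])*f
            cv2.polylines(o,[p.astype(np.int32)],True,(0,0,255),1)
    cv2.imwrite("pics/"+name,o)
E
python3 - <<'E'
from h import *
a=cv2.imread("pics/side0.png")[:,:,::-1];b=cv2.imread("pics/top0.png")[:,:,::-1]
th=np.radians([150,210,80])
overlay("side",a,th,(235,175,395,295),5,"ovs0.png");overlay("top",b,th,(270,175,390,245),6.5,"ovt0.png")
E
```

```text
(no output)
```

View pics/ovs0.png

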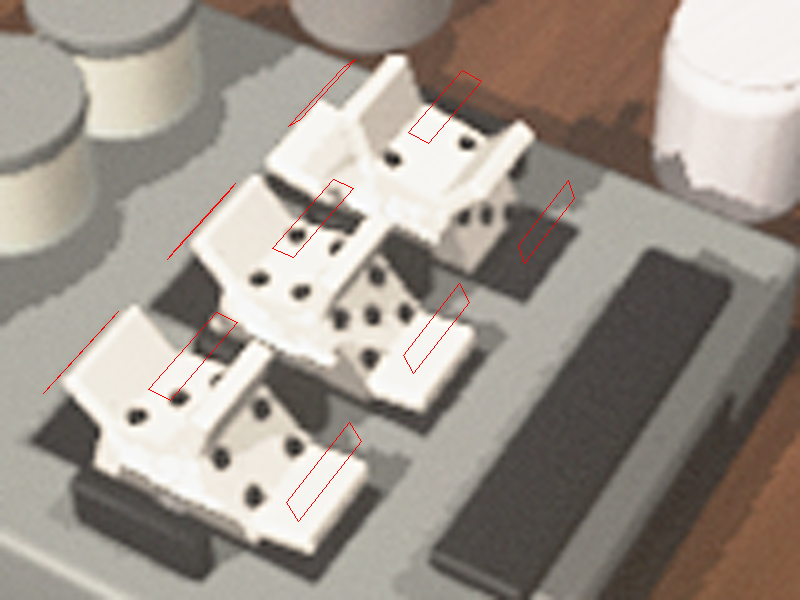

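View pics/ovt0.png

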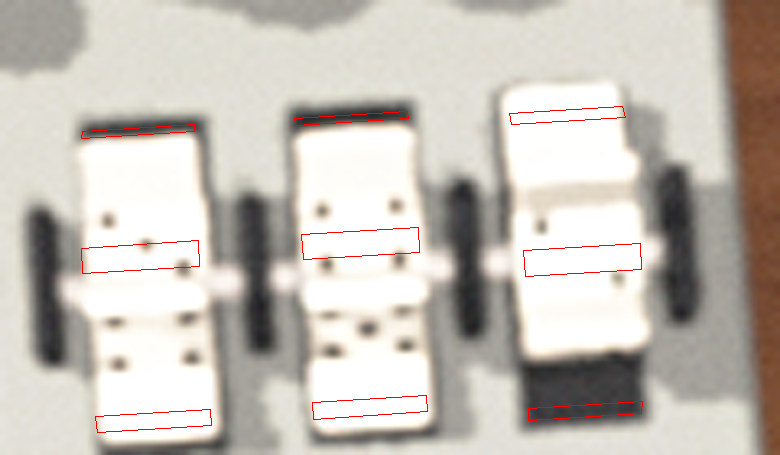

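Run:
```python
from h import *
from scipy.optimize import least_squares
z=.085
F=[(-.088,.075,z),(-.088,-.075,z),(-.122,-.075,z),(-.122,.075,z)]
T=[(122,480),(388,462),(392,522),(127,538)]
S=[(432,560),(650,250),(732,290),(520,597)]
H=[(.13,.068,.11),(.13,0,.11),(.13,-.068,.11)];HT=[(105,83),(226,75),(349,67)]
T=np.array(T+HT)/3.7+[260,130]-.4;S=np.array(S)/5+[235,175]-.4
# rib tip far edges in side: (wheel, rib offset deg(flat diff) , s(-1 front..+1 rear), pts y-,y+)
# rib angle a = th + off
obs=[ # rib between front pair: central; rel index j: a = th - 60*k+30
 (0,3,[(262,340),(275,350),(200,450),(217,460)]), # central: between face3(k=2),4(k=3)
 (0,4,[(345,450),(369,462),(290,545),(316,553)]),
 (1,4,[(388,212),(400,222),(326,305),(345,315)]),
 (1,5,[(450,317),(474,328),(395,405),(420,412)]),
 (2,1,[(393,55),(412,60),(342,122),(365,130)]),
 (2,2,[(520,122),(533,130),(455,190),(475,195)]),
]
def rib(th,k,y0):
    a=th-k*np.pi/3+np.pi/6
    e=np.array([np.sin(a),0,np.cos(a)]);t=np.array([np.cos(a),0,-np.sin(a)])
    c=np.array([0,y0,.062])
    return np.array([c+e*.054+t*s*.004+np.array([0,w*.018,0]) for s,w in((1,-1),(-1,-1),(1,1),(-1,1))])
def res(q,full=False):
    p=q[:3];th=q[3:6];dt=q[6:8];ds=q[8:10]
    a=(proj("top",feeder2w(p,F+H))+dt-T).ravel();b=(proj("side",feeder2w(p,F))+ds-S).ravel()
    c=[]
    for w,k,pt in obs:
        c.append((proj("side",feeder2w(p,rib(th[w],k,.068-.068*w)))+ds-(np.array(pt)/5+[235,175]-.4)).ravel())
    return np.r_[a,b,np.concatenate(c),dt/1,ds/1.5]
r=least_squares(res,[.6,.05,.09,2.3,3.4,1.2,0,0,0,0],loss='soft_l1')
print(r.x.round(4),np.degrees(r.x[2:6]).round(1));print(res(r.x).reshape(-1,2).round(1).tolist())
a=cv2.imread("pics/side0.png")[:,:,::-1];b=cv2.imread("pics/top0.png")[:,:,::-1]
overlay("side",a,r.x[3:6],(235,175,395,295),5,"ovs1.png",r.x[:3]);overlay("top",b,r.x[3:6],(270,175,390,245),6.5,"ovt1.png",r.x[:3])
```

```text
[ 0.6026  0.0519  0.0949  2.2988  3.2743  0.8549 -0.0592  0.0558 -0.3354
  1.5392] [  5.4 131.7 187.6  49. ]
[[-1.0, -0.3], [0.6, -0.5], [0.9, -0.1], [-1.3, 0.6], [0.0, 0.2], [0.3, 0.1], [0.0, 0.0], [-1.7, -1.6], [-0.9, -1.6], [0.7, -2.1], [0.2, 0.5], [-0.9, 0.0], [0.7, 1.0], [-1.7, -6.4], [-0.8, -5.3], [4.2, 2.8], [0.4, 3.8], [3.1, -0.2], [-1.1, 1.5], [-1.3, -0.1], [0.1, 0.8], [-0.7, -4.7], [-0.5, -3.7], [4.9, 3.3], [0.5, 4.4], [5.0, 0.0], [0.5, 1.9], [-0.8, -0.0], [-0.9, -0.6], [-1.4, -1.2], [-2.3, -2.4], [0.3, 0.1], [0.7, 1.9], [3.0, -0.8], [2.1, 1.7], [-0.1, 0.1], [-0.2, 1.0]]
```

View pics/ovs1.png

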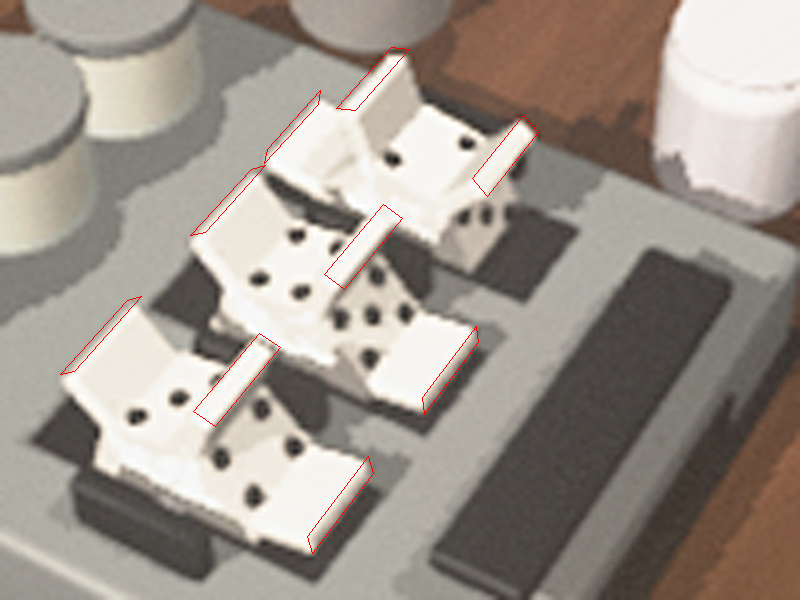

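View pics/ovt1.png

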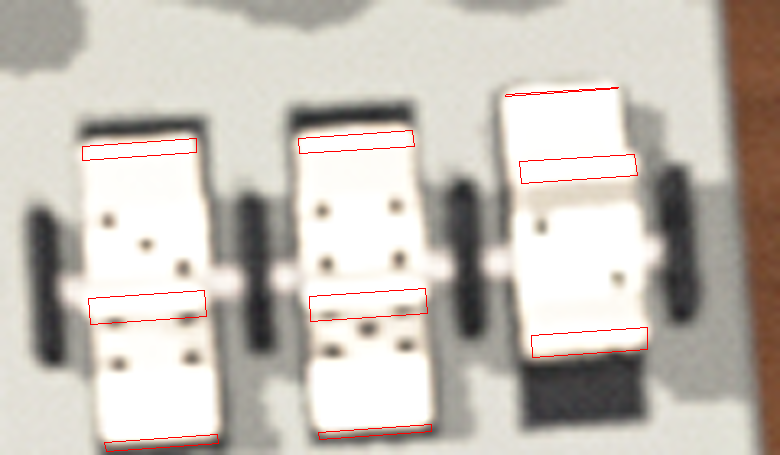

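```bash
cat >> h.py <<'E'
from scipy.spatial.transform import Rotation as Ro
PF=(.6020,.0522,np.radians(5.2))
def st():
    s=robot.read_state();return s,Ro.from_euler('xyz',s['orientation'],degrees=True)
def Rt(yaw=PF[2]):
    c,s=np.cos(yaw),np.sin(yaw);return Ro.from_matrix(np.array([[0,-s,c],[0,c,s],[-1,0,0]]))
def row(pf,world=False):
    s,R=st();P=np.array(pf) if world else feeder2w(PF,pf)[0]
    return (R.inv()*Rt()).as_rotvec(degrees=True).round(2),R.inv().apply(P-s['tcp_pos']).round(4)
def where():
    s,R=st();d=s['tcp_pos']-[PF[0],PF[1],0];c,q=np.cos(PF[2]),np.sin(PF[2])
    print('t',round(s['time_s'],2),'feeder xyz mm',(np.array([c*d[0]+q*d[1],-q*d[0]+c*d[1],d[2]])*1000).round(1),'err',(R.inv()*Rt()).as_rotvec(degrees=True).round(1),'F',s['ft_force'].round(1),'w',round(s['width'],3))
E
python3 - <<'E'
from h import *
s,R=st();print(R.as_matrix().round(3));where();print(row([.5,-.3,.23],True),row([.5,.0,.23],True),row([-.1,-.068,.2]))
E
```

```text
[[-0.     0.236 -0.972]
 [ 0.001 -0.972 -0.236]
 [-1.    -0.001  0.   ]]
t 0.1 feeder xyz mm [-505.4 -664.7  230.5] err [-1.716e+02 -1.000e-01  0.000e+00] F [-0.8 -1.  -0.1] w 0.999
(array([-1.7158e+02, -1.3000e-01,  2.0000e-02]), array([ 0.0009, -0.2653, -0.4153])) (array([-1.7158e+02, -1.3000e-01,  2.0000e-02]), array([ 0.0013, -0.5568, -0.4859])) (array([-1.7158e+02, -1.3000e-01,  2.0000e-02]), array([ 0.0313, -0.5309, -0.4885]))
```

```bash
sed -i 's/def Rt(yaw=PF\[2\]):/def Rt(yaw=PF[2]+np.pi):/' h.py
python3 -m crank '[[[2,0,0,0,-0.035,-0.03,0],[4,0,0,0,-0.065,-0.06,0],[6,0,0,0,-0.095,-0.09,0],[8.4,0,0,0,-0.12,-0.125,0],[8.4,0,0,0,-0.15,-0.16,0]]]' 60
python3 - <<'E'
from h import *
where();print(row([.52,-.25,.23],True),row([-.1,-.068,.2]))
E
```

```text
time_s: 0.52
tcp_pos: [0.2727, -0.48, 0.2305]
orientation: [-79.1, 89.9, 106.0]
ft_force: [0.3, -0.7, -0.6]
width: 0.299
t 0.52 feeder xyz mm [-376.2 -500.1  230.5] err [-0.2  0.   0.1] F [ 0.3 -0.7 -0.6] w 0.299
(array([-0.15,  0.02,  0.1 ]), array([ 0.0008, -0.2073, -0.2666])) (array([-0.15,  0.02,  0.1 ]), array([ 0.0312, -0.4328, -0.2751]))
```

```bash
python3 -m crank '[[[0,0,0,0,-0.03,-0.025,0],[0,0,0,0,-0.06,-0.05,0],[0,0,0,0,-0.09,-0.075,0],[0,0,0,0,-0.12,-0.1,0],[0,0,0,0,-0.15,-0.125,0]]]'
python3 -m crank '[[[0,0,0,0,-0.03,-0.018,0],[0,0,0,0.01,-0.065,-0.036,0],[0,0,0,0.01,-0.1,-0.054,0],[0,0,0,0.02,-0.135,-0.072,0],[0,0,0,0.03,-0.17,-0.09,0]]]'
python3 - <<'E'
from h import *
where();print(row([-.1,-.068,.2]))
E
```

```text
time_s: 0.93
tcp_pos: [0.3846, -0.3177, 0.2307]
orientation: [-74.0, 89.9, 111.1]
ft_force: [1.6, -0.3, -0.1]
width: 0.001
time_s: 1.35
tcp_pos: [0.4598, -0.1386, 0.2009]
orientation: [-102.4, 89.9, 82.6]
ft_force: [1.3, -1.1, 1.5]
width: -0.007
t 1.35 feeder xyz mm [-159.  -177.2  200.9] err [-0.2 -0.   0.1] F [ 1.3 -1.1  1.5] w -0.007
(array([-0.17, -0.02,  0.09]), array([ 0.0011, -0.1093, -0.0586]))
```

```bash
python3 -m crank '[[[0,0,0,0,-0.03,-0.01,0],[0,0,0,0.02,-0.06,-0.02,0],[0,0,0,0.04,-0.09,-0.025,0],[0,0,0,0.08,-0.109,-0.029,0],[0,0,0,0.093,-0.109,-0.029,0]]]'
python3 - <<'E'
from h import *
where()
a=robot.read_camera("side");b=robot.read_camera("top")
crop(a,215,115,415,265,4,"s1.png");crop(b,250,130,410,250,5,"t1.png")
E
```

```text
time_s: 1.77
tcp_pos: [0.4783, -0.0226, 0.1053]
orientation: [-67.3, 89.8, 118.1]
ft_force: [-0.8, 0.3, 0.4]
width: -0.002
t 1.77 feeder xyz mm [-130.   -63.3  105.3] err [0.2 0.1 0.2] F [-0.8  0.3  0.4] w -0.002
```

View pics/s1.png

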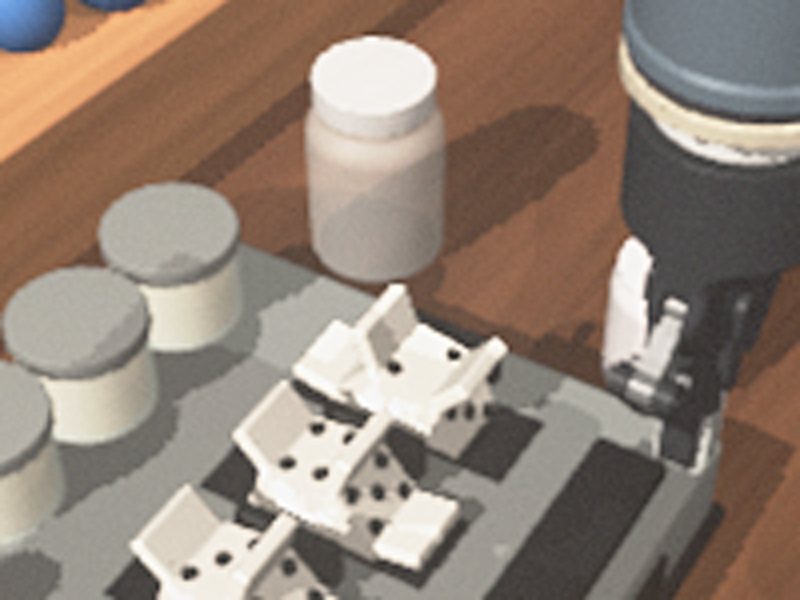

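View pics/t1.png

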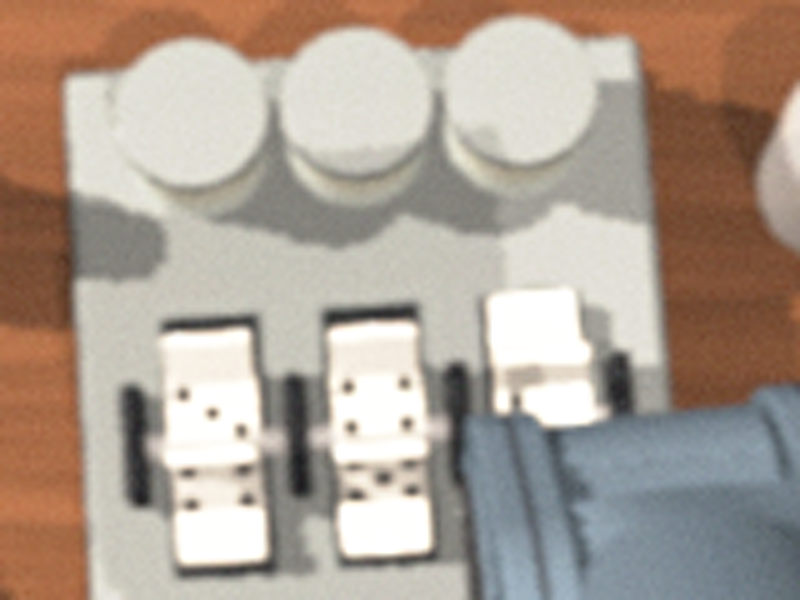

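```bash
python3 -m crank '[[[0,0,0,0,0.003,-0.025,0],[0,0,0,0,0.005,-0.055,0],[0,0,0,0.006,0.005,-0.075,0],[0,0,0,0.012,0.005,-0.076,0],[0,0,0,0.012,0.005,-0.076,0]]]'
python3 - <<'E'
from h import *
where()
a=robot.read_camera("side")
crop(a,215,115,415,265,4,"s2.png")
E
```

```text
time_s: 2.28
tcp_pos: [0.5538, -0.0252, 0.0933]
orientation: [-21.0, 89.7, 164.1]
ft_force: [-0.2, -0.3, -0.7]
width: 0.003
t 2.28 feeder xyz mm [-55.  -72.8  93.3] err [-0.1  0.3  0.1] F [-0.2 -0.3 -0.7] w 0.003
```

View pics/s2.png

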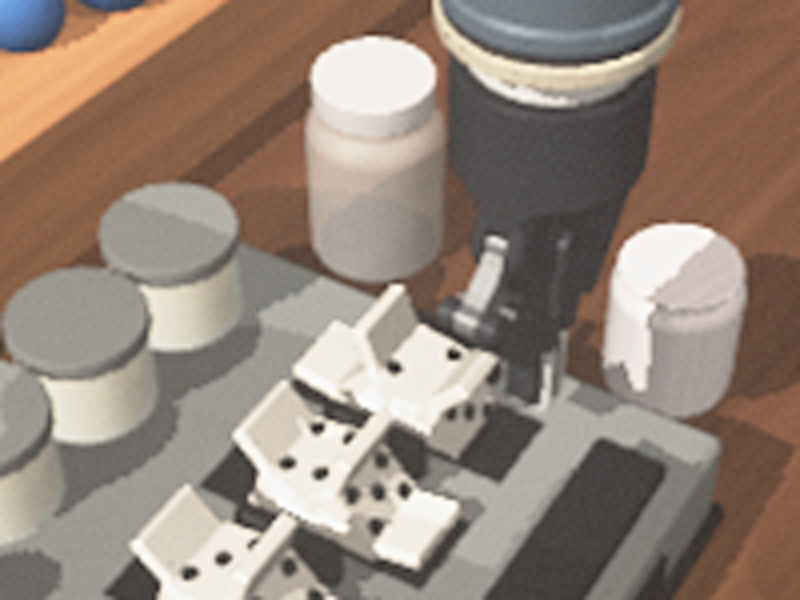

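```bash
python3 -m crank '[[[0,0,0,0,-0.005,-0.006,0],[0,0,0,-0.005,-0.005,-0.0135,0],[0,0,0,-0.0107,-0.005,-0.026,0],[0,0,0,-0.0147,-0.005,-0.04,0],[0,0,0,-0.0147,-0.005,-0.04,0]]]'
python3 - <<'E'
from h import *
where()
a=robot.read_camera("side")
crop(a,215,115,415,265,4,"s3.png")
E
```

```text
time_s: 2.75
tcp_pos: [0.5948, -0.0163, 0.1097]
orientation: [-35.4, 89.8, 149.8]
ft_force: [0.1, 0.0, -0.4]
width: -0.001
t 2.75 feeder xyz mm [-13.4 -67.5 109.7] err [-0.1  0.2  0.1] F [ 0.1  0.  -0.4] w -0.001
```

View pics/s3.png

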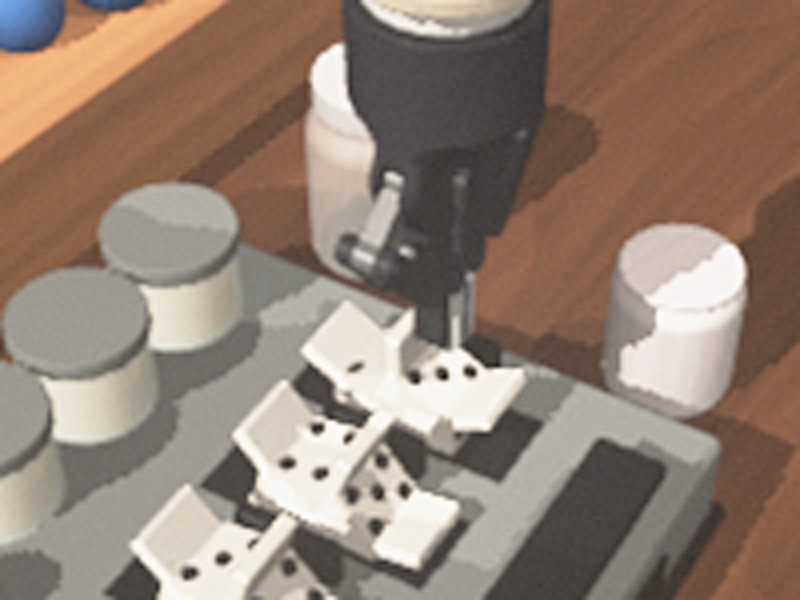

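```bash
python3 -m crank '[[[0,0,0,0.001,0,-0.006,0],[0,0,0,0.002,0,-0.011,0],[0,0,0,0.004,0,-0.017,0],[0,0,0,0.006,0,-0.022,0],[0,0,0,0.006,0,-0.022,0]]]'
python3 - <<'E'
from h import *
where()
a=robot.read_camera("side")
crop(a,235,175,395,295,5,"s4.png")
E
```

```text
time_s: 3.22
tcp_pos: [0.6164, -0.0143, 0.1024]
orientation: [-31.2, 89.8, 154.0]
ft_force: [-0.2, 0.1, -0.3]
width: 0.0
t 3.22 feeder xyz mm [  8.3 -67.6 102.4] err [-0.1  0.2  0.1] F [-0.2  0.1 -0.3] w 0.0
```

View pics/s4.png

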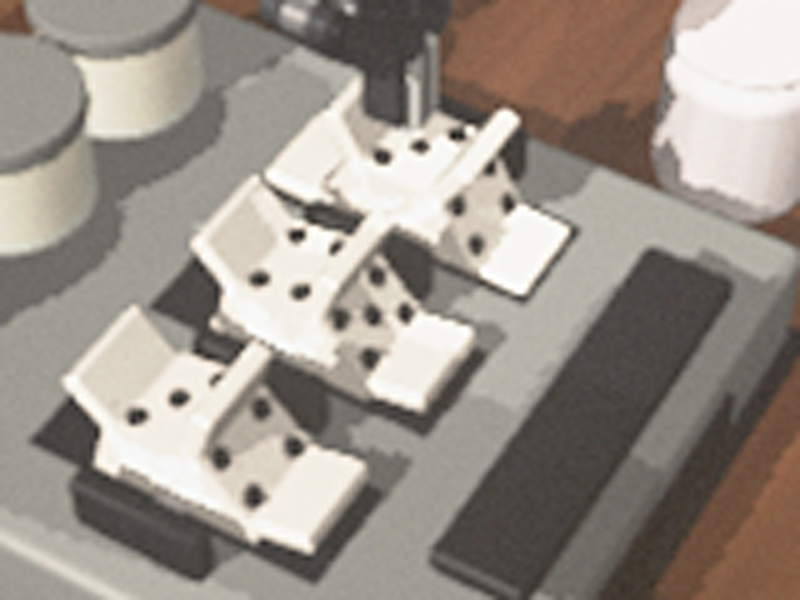

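```bash
python3 -m crank '[[[0,0,0,-0.02,0,0.003,0],[0,0,0,-0.05,-0.005,0.003,0],[0,0,0,-0.05,-0.035,-0.02,0],[0,0,0,-0.05,-0.068,-0.045,0],[0,0,0,-0.05,-0.068,-0.045,0]]]'
python3 - <<'E'
from h import *
where()
a=robot.read_camera("side")
overlay("side",a,np.radians([131.7,187.6,118]),(235,175,395,295),5,"s5.png",(.6026,.0519,.0949))
E
```

```text
time_s: 3.68
tcp_pos: [0.6579, 0.067, 0.153]
orientation: [-94.9, 89.5, 90.6]
ft_force: [-1.0, 2.0, 0.1]
width: -0.001
t 3.68 feeder xyz mm [ 57.    9.7 153. ] err [ 0.4 -0.   0.5] F [-1.   2.   0.1] w -0.001
```

View pics/s5.png

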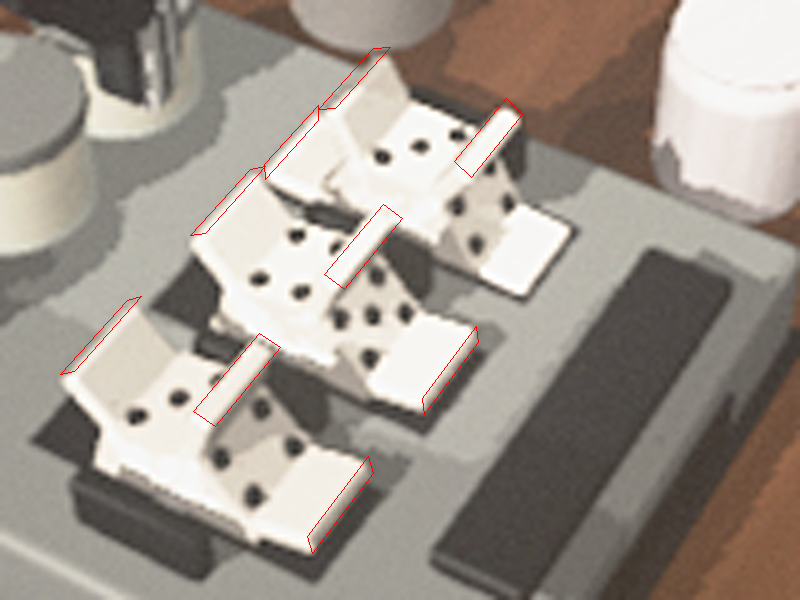

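```bash
python3 -m crank '[[[0,0,0,0.01,0.007,0.005,0],[0,0,0,0.03,0.0085,0.005,0],[0,0,0,0.05,0.0085,0.005,0],[0,0,0,0.059,0.0085,0.005,0],[0,0,0,0.059,0.0085,0.005,0]]]'
python3 - <<'E'
from h import *
where()
E
```

```text
time_s: 4.15
tcp_pos: [0.6556, 0.0541, 0.0933]
orientation: [-136.2, 89.6, 49.3]
ft_force: [7.9, -0.5, 3.9]
width: 0.001
t 4.15 feeder xyz mm [53.5 -3.  93.3] err [ 0.2 -0.3  0.3] F [ 7.9 -0.5  3.9] w 0.001
```

Run:
```python
from h import *
where()
a=robot.read_camera("side")
crop(a,235,145,395,265,5,"s6.png")
```

```text
t 4.15 feeder xyz mm [53.5 -3.  93.3] err [ 0.2 -0.3  0.3] F [ 7.9 -0.5  3.9] w 0.001
```

View pics/s6.png

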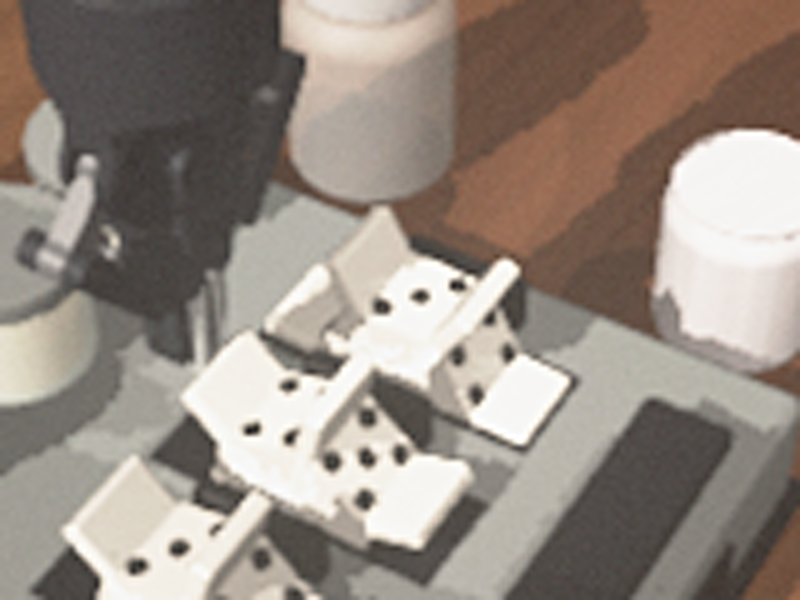

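```bash
python3 -m crank '[[[0,0,0,-0.003,-0.003,0.006,0],[0,0,0,-0.006,-0.003,0.012,0],[0,0,0,-0.0115,-0.003,0.025,0],[0,0,0,-0.0147,-0.003,0.0385,0],[0,0,0,-0.0147,-0.003,0.0385,0]]]'
python3 - <<'E'
from h import *
where()
a=robot.read_camera("side")
crop(a,235,145,395,265,5,"s7.png")
E
```

```text
time_s: 4.62
tcp_pos: [0.6198, 0.0521, 0.1128]
orientation: [-164.5, 89.1, 20.8]
ft_force: [4.5, -2.6, 19.0]
width: 0.002
t 4.62 feeder xyz mm [ 17.7  -1.7 112.8] err [ 0.2 -0.9  0.2] F [ 4.5 -2.6 19. ] w 0.002
```

View pics/s7.png

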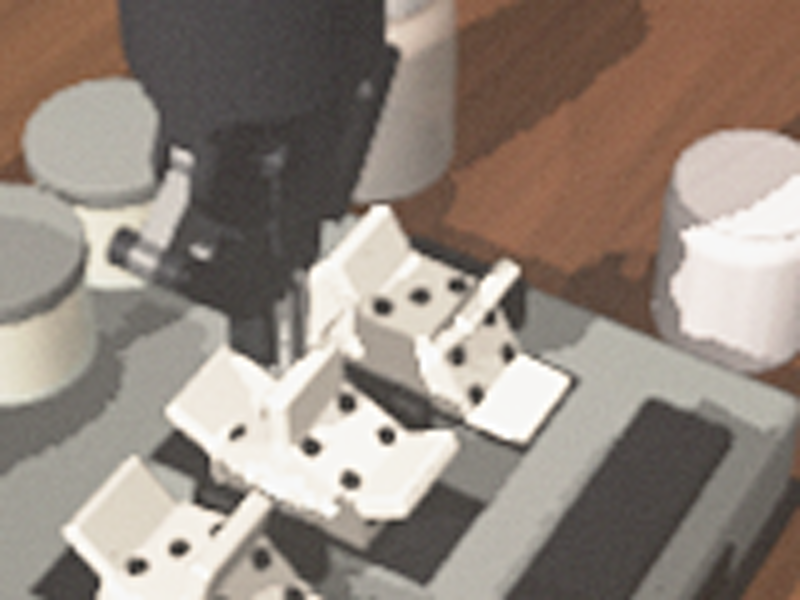

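Run:
```python
from h import *
a=robot.read_camera("side")
overlay("side",a,np.radians([131.7,211,118]),(255,165,355,240),8,"s8.png",(.6026,.0519,.0949))
where()
```

```text
t 4.72 feeder xyz mm [ 16.4  -1.  110.5] err [ 0.2 -0.6  0.3] F [2.3 0.1 1. ] w -0.003
```

View pics/s8.png

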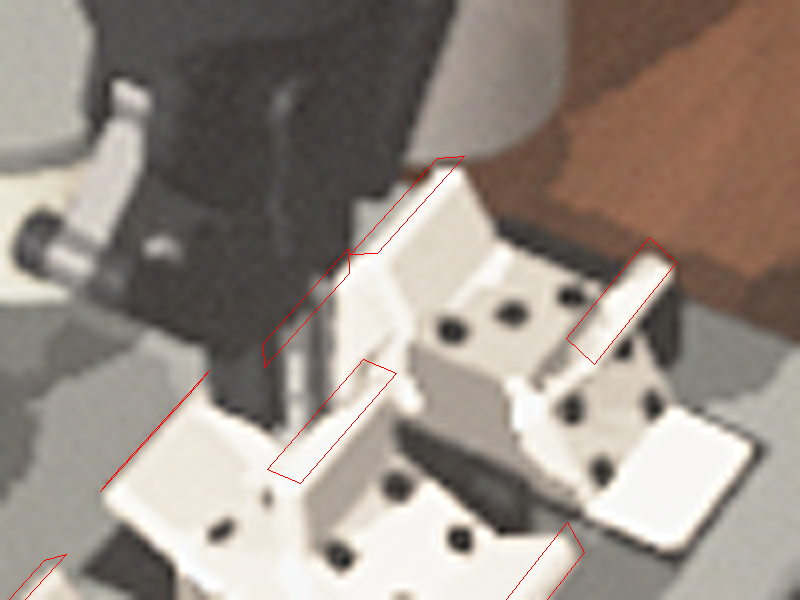

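```bash
python3 -m crank '[[[0,0,0,0.003,-0.001,0.006,0],[0,0,0,0.003,-0.001,0.0134,0],[0,0,0,0.0045,-0.001,0.019,0],[0,0,0,0.0067,-0.001,0.025,0],[0,0,0,0.0067,-0.001,0.025,0]]]'
python3 - <<'E'
from h import *
where()
a=robot.read_camera("side")
crop(a,235,145,395,265,5,"s9.png")
E
```

```text
time_s: 5.13
tcp_pos: [0.5913, 0.051, 0.1027]
orientation: [-147.7, 89.5, 37.7]
ft_force: [0.1, 0.2, -0.2]
width: 0.004
t 5.13 feeder xyz mm [-10.8  -0.2 102.7] err [ 0.2 -0.4  0.3] F [ 0.1  0.2 -0.2] w 0.004
```

View pics/s9.png

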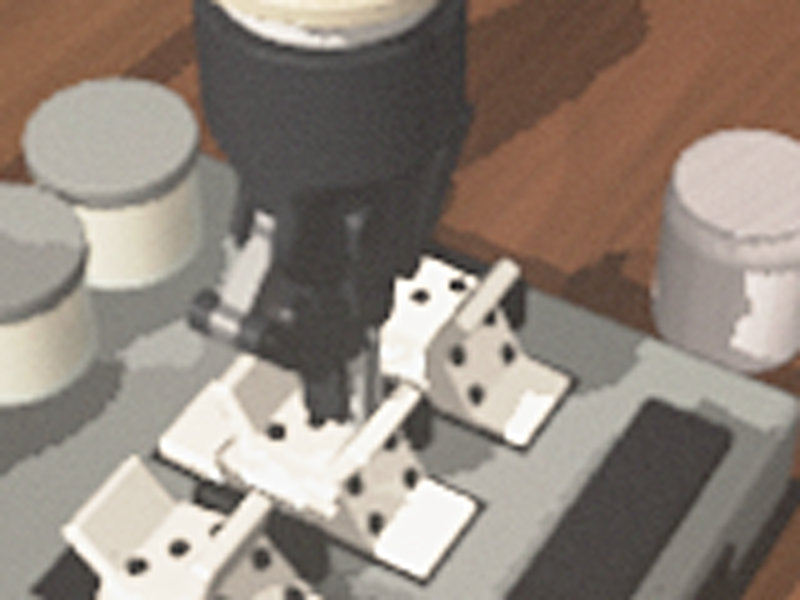

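```bash
python3 -m crank '[[[0,0,0,0.0015,0,0.005,0],[0,0,0,0.004,0,0.0095,0],[0,0,0,0.0075,0,0.014,0],[0,0,0,0.0125,0,0.0187,0],[0,0,0,0.0125,0,0.0187,0]]]'
python3 - <<'E'
from h import *
where()
a=robot.read_camera("side")
crop(a,235,145,395,265,5,"s10.png")
E
```

```text
time_s: 5.6
tcp_pos: [0.5716, 0.0494, 0.0892]
orientation: [-137.8, 89.6, 47.7]
ft_force: [0.4, 0.6, 0.9]
width: -0.0
t 5.6 feeder xyz mm [-30.5  -0.   89.2] err [ 0.2 -0.3  0.3] F [0.4 0.6 0.9] w -0.0
```

View pics/s10.png

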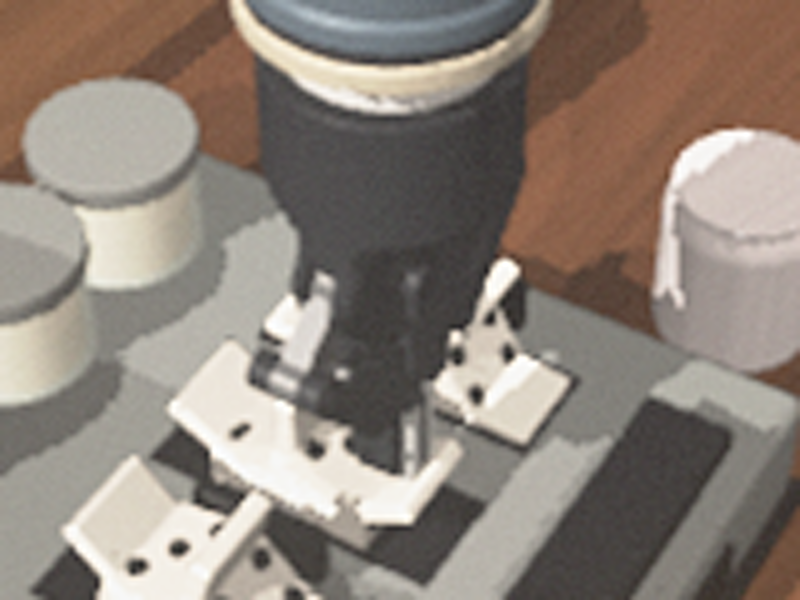

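```bash
python3 -m crank '[[[0,0,0,-0.02,0,0,0],[0,0,0,-0.042,0,-0.001,0],[0,0,0,-0.043,0,-0.025,0],[0,0,0,-0.043,0,-0.05,0],[0,0,0,-0.043,0,-0.05,0]]]'
python3 -c "
from h import *
where()"
```

```text
time_s: 6.07
tcp_pos: [0.625, 0.0543, 0.1331]
orientation: [-148.2, 89.5, 37.2]
ft_force: [0.5, 1.1, -0.6]
width: 0.0
t 6.07 feeder xyz mm [2.310e+01 1.000e-01 1.331e+02] err [ 0.2 -0.4  0.3] F [ 0.5  1.1 -0.6] w 0.0
```

```bash
python3 -m crank '[[[0,0,0,0.013,0,0.003,0],[0,0,0,0.026,0,0.003,0],[0,0,0,0.026,0,0.007,0],[0,0,0,0.025,0,0.013,0],[0,0,0,0.0257,0,0.02,0]]]'
python3 - <<'E'
from h import *
where()
a=robot.read_camera("side")
crop(a,235,145,395,265,5,"s11.png")
where()
E
```

```text
time_s: 6.48
tcp_pos: [0.6052, 0.0527, 0.1078]
orientation: [-150.7, 89.4, 34.7]
ft_force: [2.3, -0.5, -1.1]
width: -0.001
t 6.48 feeder xyz mm [  3.2   0.2 107.8] err [ 0.2 -0.5  0.3] F [ 2.3 -0.5 -1.1] w -0.001
t 6.53 feeder xyz mm [1.700e+00 1.000e-01 1.078e+02] err [ 0.2 -0.4  0.3] F [-0.2  0.7 -1. ] w 0.001
```

View pics/s11.png

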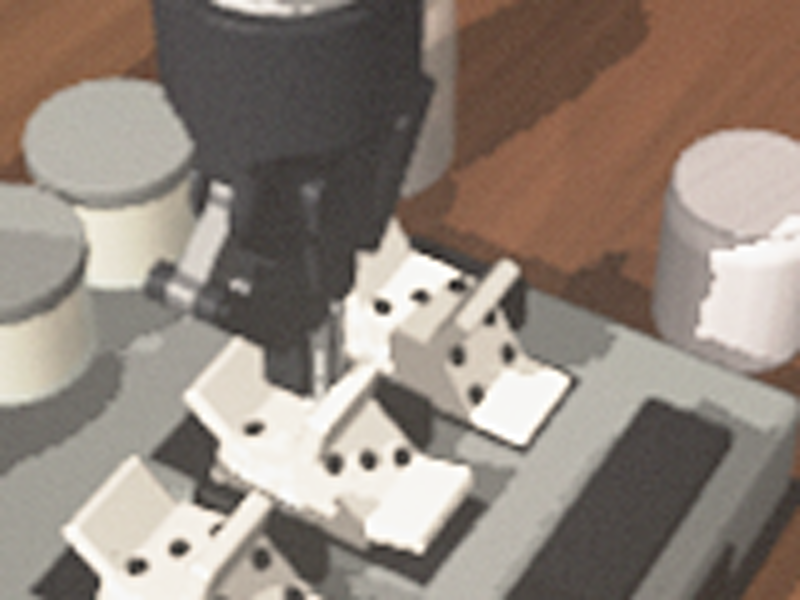

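```bash
python3 -m crank '[[[0,0,0,0.004,0,0.01,0],[0,0,0,0.0065,0,0.016,0],[0,0,0,0.009,0,0.0218,0],[0,0,0,0.013,0,0.027,0],[0,0,0,0.018,0,0.0317,0]]]'
python3 -m crank '[[[0,0,0,0,0,0,0],[0,0,0,-0.02,0,-0.001,0],[0,0,0,-0.042,0,-0.002,0],[0,0,0,-0.043,0,-0.025,0],[0,0,0,-0.043,0,-0.047,0]]]'
python3 - <<'E'
from h import *
where()
a=robot.read_camera("side")
crop(a,235,145,395,265,5,"s12.png")
where()
E
```

```text
time_s: 6.95
tcp_pos: [0.5722, 0.0495, 0.0899]
orientation: [-151.6, 89.4, 33.8]
ft_force: [2.6, 0.0, 0.8]
width: 0.001
time_s: 7.37
tcp_pos: [0.6188, 0.0537, 0.1348]
orientation: [-153.1, 89.4, 32.3]
ft_force: [0.8, -0.8, 0.4]
width: 0.004
t 7.37 feeder xyz mm [ 1.680e+01 -1.000e-01  1.348e+02] err [ 0.2 -0.5  0.3] F [ 0.8 -0.8  0.4] w 0.004
t 7.42 feeder xyz mm [2.12e+01 1.00e-01 1.34e+02] err [ 0.2 -0.7  0.3] F [5.5 1.3 0.8] w -0.001
```

View pics/s12.png

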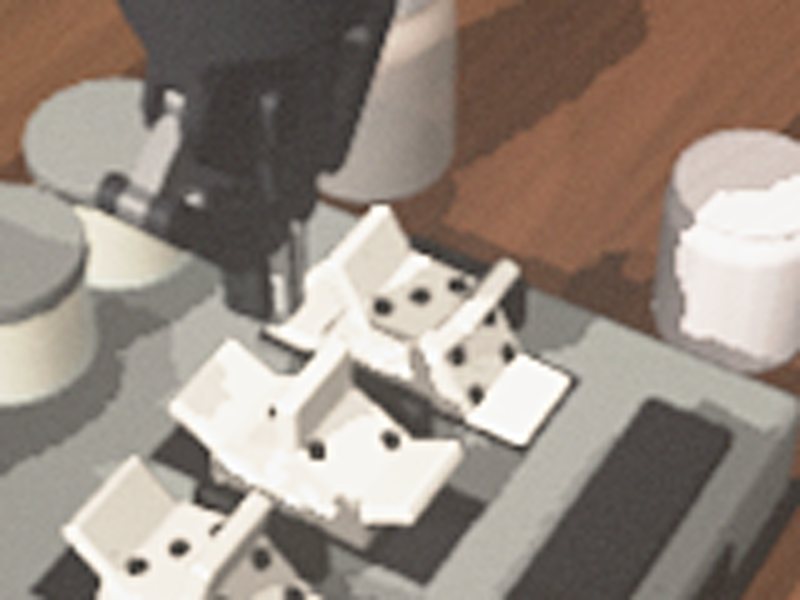

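```bash
python3 -m crank '[[[0,0,0,0,0,0.02,0],[0,0,0,0,0,0.042,0],[0,0,0,0.01,0,0.043,0],[0,0,0,0.026,0,0.043,0],[0,0,0,0.026,0,0.043,0]]]'
python3 - <<'E'
from h import *
where()
a=robot.read_camera("side")
crop(a,235,145,395,265,5,"s13.png")
where()
E
```

```text
time_s: 7.83
tcp_pos: [0.5784, 0.0502, 0.1049]
orientation: [-146.6, 89.5, 38.8]
ft_force: [-0.6, -0.2, 0.8]
width: 0.001
t 7.83 feeder xyz mm [-2.370e+01  1.000e-01  1.049e+02] err [ 0.2 -0.4  0.3] F [-0.6 -0.2  0.8] w 0.001
t 7.88 feeder xyz mm [-2.29e+01  1.00e-01  1.06e+02] err [ 0.2 -0.5  0.3] F [ 0.2 -0.1  0.7] w -0.002
```

View pics/s13.png

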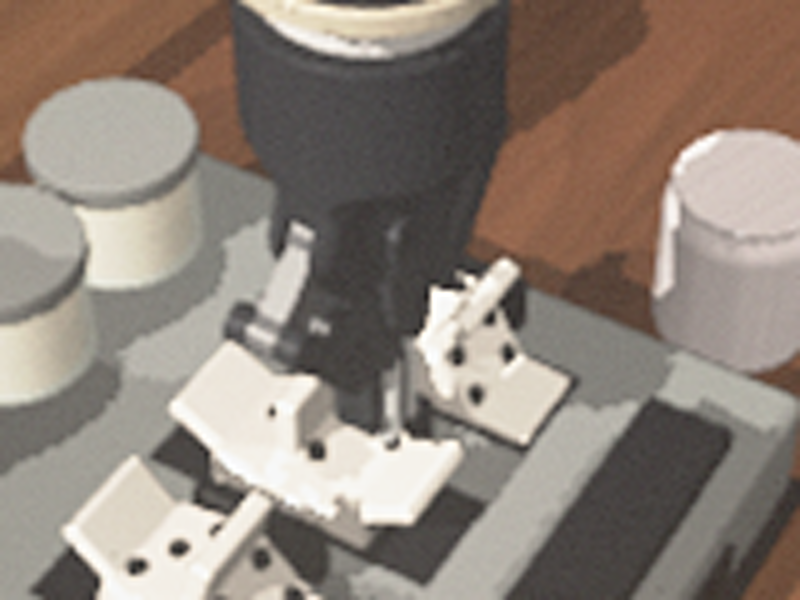

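```bash
python3 -m crank '[[[0,0,0,-0.001,0,-0.009,0],[0,0,0,-0.001,0,-0.02,0],[0,0,0,0.001,0,-0.026,0],[0,0,0,0.002,0,-0.0315,0],[0,0,0,0.002,0,-0.0315,0]]]'
python3 - <<'E'
from h import *
where()
a=robot.read_camera("side")
crop(a,235,145,395,265,5,"s14.png")
where()
E
```

```text
time_s: 8.3
tcp_pos: [0.6116, 0.0534, 0.1041]
orientation: [-150.4, 89.4, 35.0]
ft_force: [-0.0, 0.1, -0.5]
width: 0.001
t 8.3 feeder xyz mm [  9.7   0.3 104.1] err [ 0.2 -0.5  0.3] F [-0.   0.1 -0.5] w 0.001
t 8.35 feeder xyz mm [  9.3   0.3 104.2] err [ 0.2 -0.5  0.3] F [0.5 0.  0.5] w 0.003
```

View pics/s14.png

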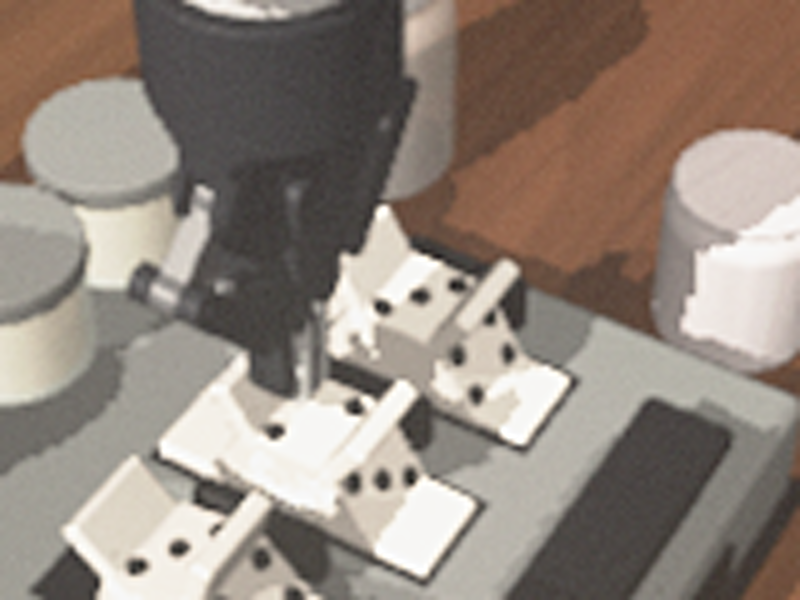

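```bash
python3 -m crank '[[[0,0,0,-0.015,0,0.003,0],[0,0,0,-0.04,0,0.004,0],[0,0,0,-0.04,-0.03,0.025,0],[0,0,0,-0.04,-0.06,0.046,0],[0,0,0,-0.04,-0.068,0.049,0]]]'
python3 -m crank '[[[0,0,0,0,0,0,0],[0,0,0,0,0,0,0]]]'
python3 - <<'E'
from h import *
a=robot.read_camera("side")
where()
crop(a,235,145,395,265,5,"s15.png")
E
```

```text
time_s: 8.77
tcp_pos: [0.5522, 0.121, 0.1448]
orientation: [-136.3, 89.3, 49.4]
ft_force: [-0.2, 1.6, -0.4]
width: -0.001
time_s: 8.93
tcp_pos: [0.552, 0.1221, 0.1453]
orientation: [-137.0, 89.3, 48.9]
ft_force: [0.5, -0.5, 0.3]
width: -0.002
t 8.98 feeder xyz mm [-42.9  72.7 145.1] err [ 0.5 -0.5  0.4] F [ 0.6 -0.6  0. ] w -0.0
```

View pics/s15.png

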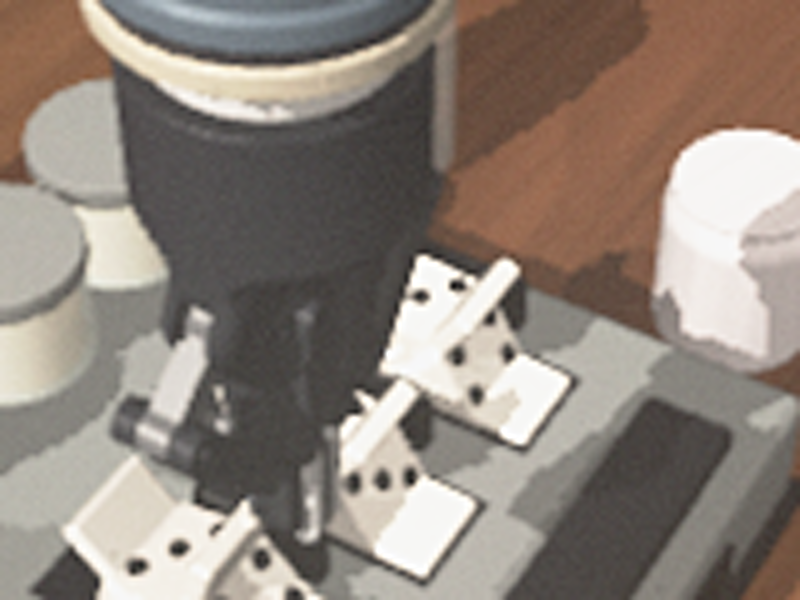

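```bash
python3 -m crank '[[[0,0,0,0.02,0.0045,-0.003,0],[0,0,0,0.041,0.0045,-0.003,0],[0,0,0,0.041,0.0045,-0.007,0],[0,0,0,0.04,0.0045,-0.014,0],[0,0,0,0.038,0.0045,-0.021,0]]]'
python3 - <<'E'
from h import *
a=robot.read_camera("side")
where()
crop(a,235,165,395,285,5,"s16.png")
E
```

```text
time_s: 9.4
tcp_pos: [0.5751, 0.1178, 0.1077]
orientation: [-139.1, 89.4, 46.6]
ft_force: [-1.6, -0.7, -2.3]
width: 0.0
t 9.45 feeder xyz mm [-18.9  68.1 108.5] err [ 0.4 -0.6  0.4] F [ 0.4 -0.1  0.1] w -0.004
```

View pics/s16.png

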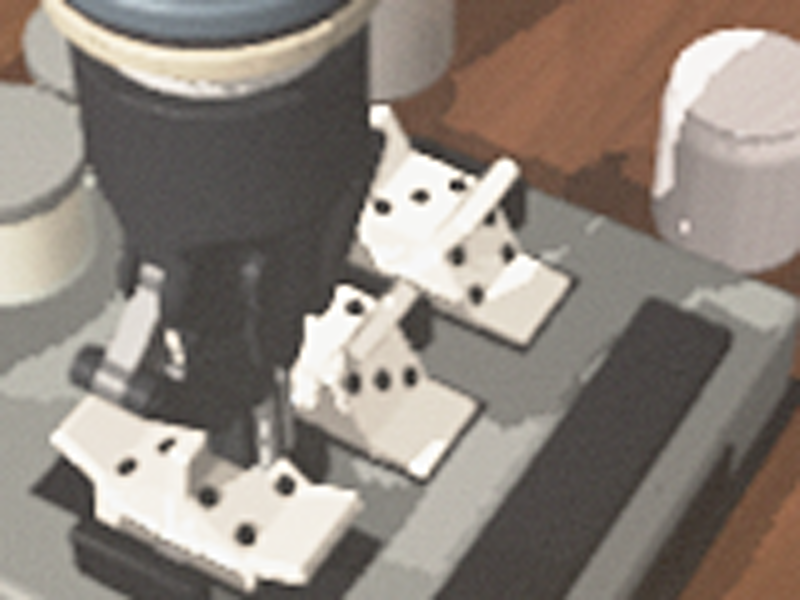

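```bash
python3 -m crank '[[[0,0,0,0.0005,0,-0.008,0],[0,0,0,0.001,0,-0.016,0],[0,0,0,0.003,0,-0.022,0],[0,0,0,0.0047,0,-0.0275,0],[0,0,0,0.0075,0,-0.033,0]]]'
python3 -m crank '[[[0,0,0,0.003,0,-0.006,0],[0,0,0,0.007,0,-0.011,0],[0,0,0,0.0115,0,-0.016,0],[0,0,0,0.0115,0,-0.016,0]]]'
python3 - <<'E'
from h import *
a=robot.read_camera("side")
where()
crop(a,235,165,395,285,5,"s17.png")
E
```

```text
time_s: 9.87
tcp_pos: [0.6111, 0.1216, 0.102]
orientation: [-148.5, 89.2, 37.1]
ft_force: [-0.3, -0.5, 3.1]
width: 0.0
time_s: 10.2
tcp_pos: [0.6278, 0.1234, 0.0894]
orientation: [-147.5, 89.2, 38.1]
ft_force: [0.2, 0.0, -0.0]
width: 0.002
t 10.25 feeder xyz mm [32.  68.6 89.9] err [ 0.4 -0.7  0.4] F [0.5 0.7 0.4] w -0.004
```

View pics/s17.png

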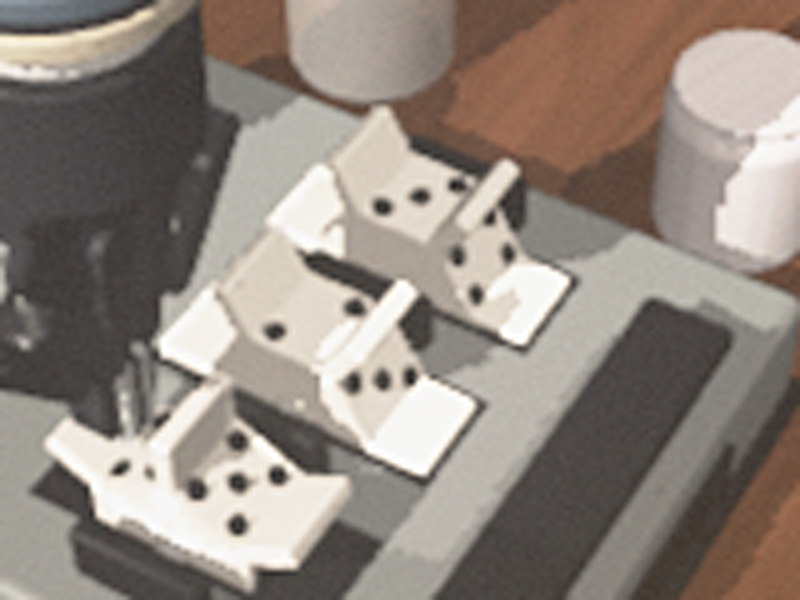

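```bash
python3 -m crank '[[[0,0,0,-0.02,0,0,0],[0,0,0,-0.044,0,0.001,0],[0,0,0,-0.044,0,0.025,0],[0,0,0,-0.044,0,0.053,0],[0,0,0,-0.044,0,0.053,0]]]'
python3 -c "
from h import *
where()"
```

```text
time_s: 10.67
tcp_pos: [0.5698, 0.1173, 0.1334]
orientation: [-141.7, 89.3, 44.0]
ft_force: [-0.5, -0.2, -0.9]
width: 0.004
t 10.67 feeder xyz mm [-26.2  67.8 133.4] err [ 0.5 -0.5  0.4] F [-0.5 -0.2 -0.9] w 0.004
```

```bash
python3 -m crank '[[[0,0,0,0.013,0,-0.002,0],[0,0,0,0.026,0,-0.003,0],[0,0,0,0.026,0,-0.007,0],[0,0,0,0.026,0,-0.015,0],[0,0,0,0.026,0,-0.023,0]]]'
python3 -m crank '[[[0,0,0,0.001,0,-0.005,0],[0,0,0,0.003,0,-0.0105,0],[0,0,0,0.003,0,-0.0105,0]]]'
python3 - <<'E'
from h import *
a=robot.read_camera("side")
where()
crop(a,235,165,395,285,5,"s18.png")
E
```

```text
time_s: 11.08
tcp_pos: [0.5933, 0.1198, 0.1079]
orientation: [-139.5, 89.4, 46.2]
ft_force: [-2.6, -0.2, -0.4]
width: 0.001
time_s: 11.33
tcp_pos: [0.6055, 0.1211, 0.1051]
orientation: [-143.5, 89.3, 42.1]
ft_force: [0.6, 0.2, -0.3]
width: 0.0
t 11.38 feeder xyz mm [  9.2  68.3 105.2] err [ 0.5 -0.6  0.4] F [-0.2  0.  -0.2] w 0.001
```

View pics/s18.png

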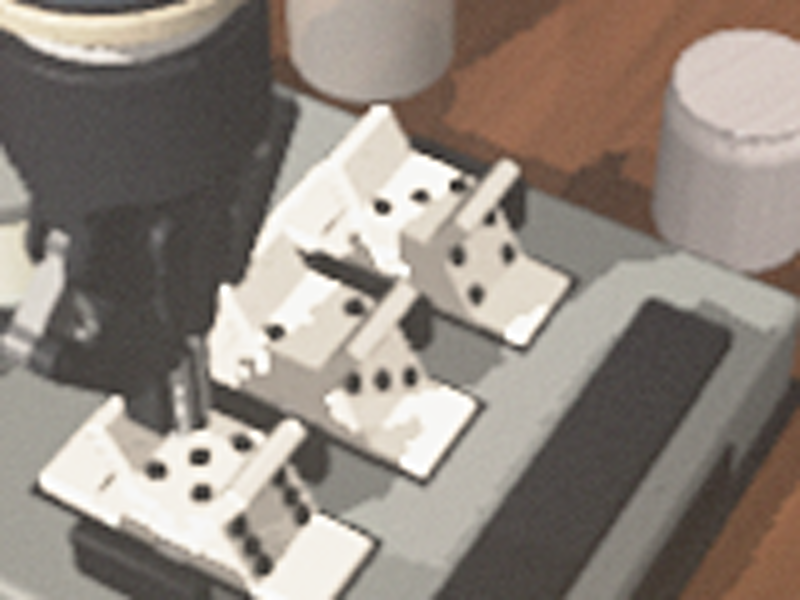

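```bash
python3 -m crank '[[[0,0,0,-0.02,0,0.003,0],[0,0,0,-0.04,0,0.01,0],[0,0,0,-0.04,0.02,0.045,0],[0,0,0,-0.04,0.045,0.08,0],[0,0,0,-0.035,0.068,0.114,0]]]'
python3 -m crank '[[[0,0,0,0,0,0,0],[0,0,0,0,0,0,0]]]'
python3 - <<'E'
from h import *
a=robot.read_camera("side")
where()
overlay("side",a,np.radians([240,60,120]),(235,175,395,295),5,"s19.png",(.6026,.0519,.0949))
b=robot.read_camera("top");crop(b,270,175,390,265,6.5,"t19.png")
E
```

```text
time_s: 11.8
tcp_pos: [0.4985, 0.0421, 0.1397]
orientation: [-150.7, 89.1, 35.0]
ft_force: [0.5, -1.5, -0.0]
width: -0.002
time_s: 11.97
tcp_pos: [0.4971, 0.0403, 0.1403]
orientation: [-153.1, 89.1, 32.4]
ft_force: [0.3, -0.3, -0.1]
width: 0.003
t 12.02 feeder xyz mm [-103.6   -1.   140.5] err [ 0.5 -0.9  0.4] F [ 0.3 -1.1  0.8] w 0.006
```

View pics/s19.png

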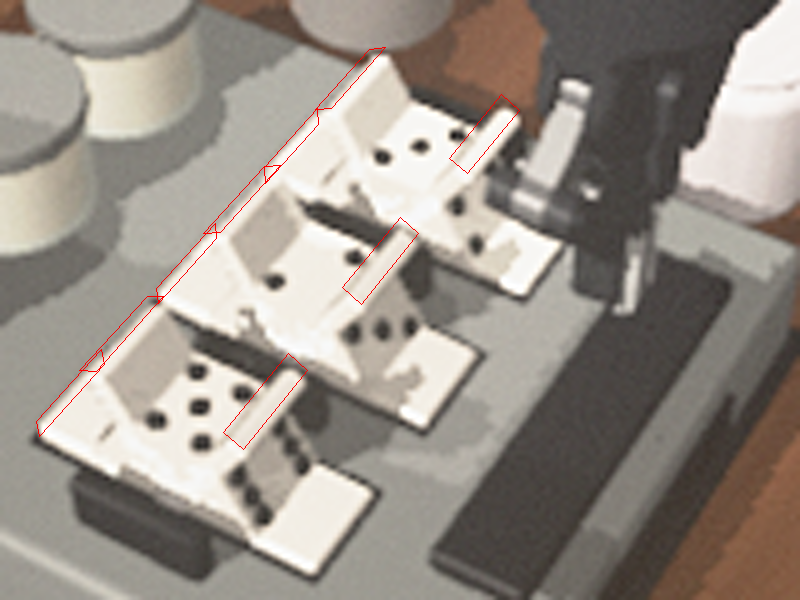

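View pics/t19.png

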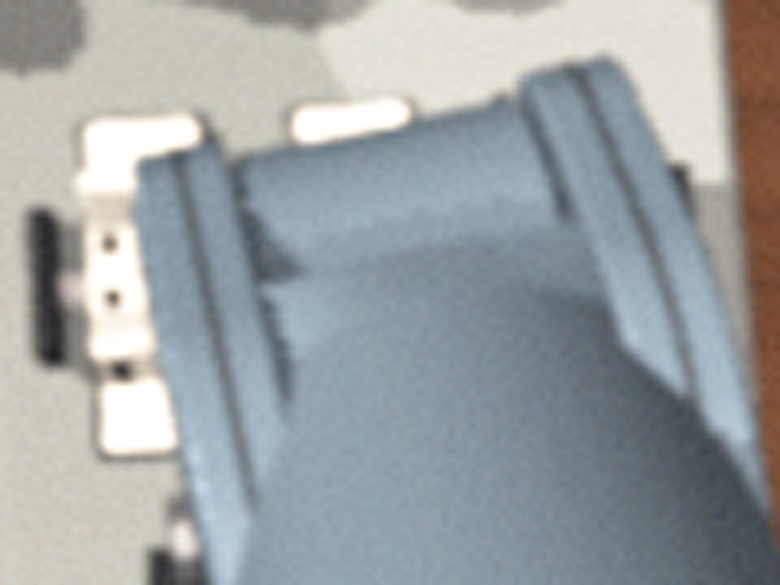

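```bash
python3 -m crank '[[[0,0,0,0.02,0,0.001,0],[0,0,0,0.045,0,0.001,0],[0,0,0,0.055,0,0.001,0],[0,0,0,0.062,0,0.001,0],[0,0,0,0.067,0,0.001,0]]]'
python3 -c "
from h import *
where()"
python3 -m crank '[[[0,0,0,0.0015,0,0,0],[0,0,0,0.0015,0,0,0],[0,0,0,0.0015,0,0,0]]]'
python3 - <<'E'
from h import *
where()
a=robot.read_camera("side")
crop(a,235,175,395,295,5,"s20.png")
E
```

```text
time_s: 12.48
tcp_pos: [0.5006, 0.0443, 0.0729]
orientation: [-152.0, 89.0, 33.8]
ft_force: [-3.8, 0.7, 19.8]
width: 0.001
t 12.48 feeder xyz mm [-101.7    1.3   72.9] err [ 0.6 -0.9  0.5] F [-3.8  0.7 19.8] w 0.001
time_s: 12.73
tcp_pos: [0.5007, 0.0444, 0.0729]
orientation: [-153.5, 89.0, 32.3]
ft_force: [-9.2, -3.7, 25.4]
width: -0.003
t 12.73 feeder xyz mm [-101.6    1.4   72.9] err [ 0.6 -0.9  0.5] F [-9.2 -3.7 25.4] w -0.003
```

View pics/s20.png

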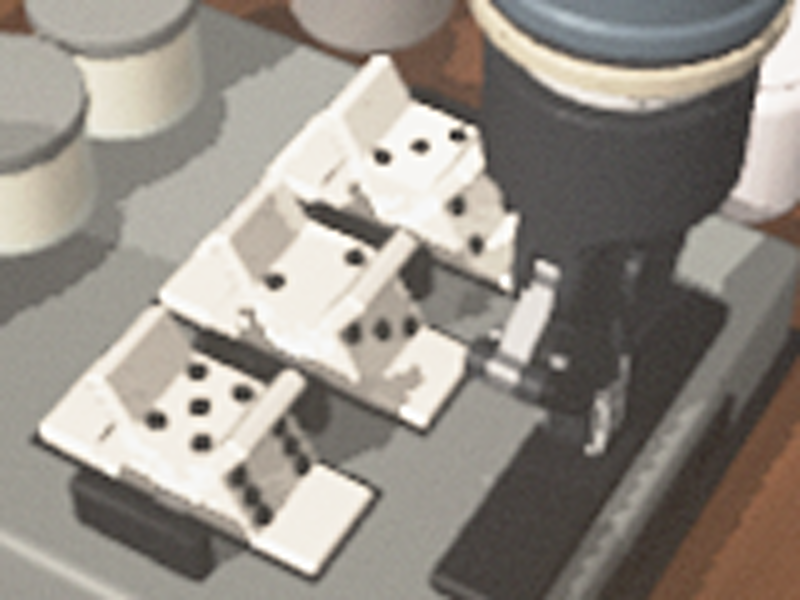

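```bash
python3 -m crank '[[[0,0,0,-0.01,0,0.001,0],[0,0,0,-0.03,0,0.001,0],[0,0,0,-0.06,0,0.001,0],[0,0,0,-0.09,0.01,0.005,0],[0,0,0,-0.12,0.04,0.01,0]]]'
python3 -m crank '[[[0,0,0,0,0.035,0,0],[0,0,0,0,0.07,0,0],[0,0,0,0,0.105,0,0],[0,0,0,0,0.14,0,0],[0,0,0,0,0.17,0,0]]]'
python3 -m crank '[[[0,0,0,0,0.035,0.02,0],[0,0,0,0,0.07,0.03,0],[0,0,0,0,0.1,0.03,0],[0,0,0,0,0.1,0.03,0],[0,0,0,0,0.1,0.03,0]]]'
python3 -m crank '[[[0,0,0,0,0,0,0],[0,0,0,0,0,0,0]]]'
python3 - <<'E'
from h import *
where()
a=robot.read_camera("side");b=robot.read_camera("top")
cv2.imwrite("pics/s21f.png",a[:,:,::-1])
# side shifted by the earlier-fitted pixel offset
sh=lambda im,d:cv2.warpAffine(im,np.float32([[1,0,-d[0]],[0,1,-d[1]]]),(640,480))
overlay("side",sh(a,(-.34,1.54)),np.radians([240,60,120]),(235,175,395,295),5,"s21.png",(.6026,.0519,.0949))
overlay("top",b,np.radians([240,60,120]),(260,175,390,270),6,"t21.png",(.6026,.0519,.0949))
E
```

```text
time_s: 13.2
tcp_pos: [0.4943, 0.0077, 0.1936]
orientation: [-150.0, 88.8, 36.2]
ft_force: [2.1, 0.6, 0.1]
width: 0.001
time_s: 13.62
tcp_pos: [0.5141, -0.1635, 0.1926]
orientation: [-154.6, 88.7, 31.6]
ft_force: [-0.3, 0.4, 0.3]
width: 0.0
time_s: 14.03
tcp_pos: [0.4958, -0.2678, 0.1911]
orientation: [-157.1, 88.7, 28.9]
ft_force: [0.0, 0.8, 0.0]
width: 0.001
time_s: 14.2
tcp_pos: [0.4969, -0.2665, 0.1913]
orientation: [-157.2, 88.7, 29.0]
ft_force: [-0.3, -0.2, 0.8]
width: -0.001
t 14.2 feeder xyz mm [-133.6 -307.9  191.3] err [ 1.  -1.2  0.5] F [-0.3 -0.2  0.8] w -0.001
```

View pics/s21.png

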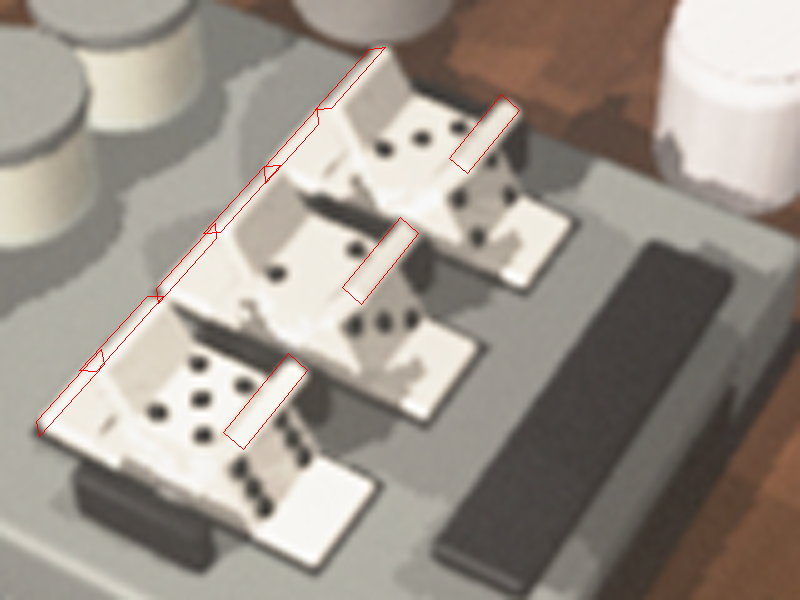

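View pics/t21.png

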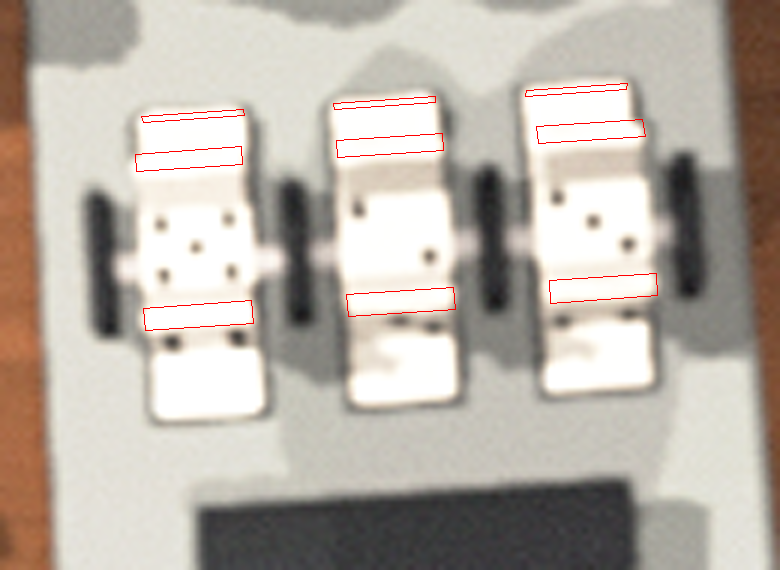

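View pics/s21f.png

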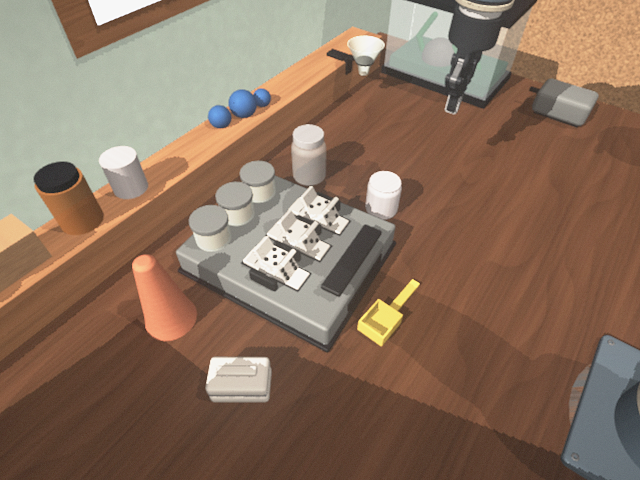

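```bash
python3 -c "
from workcell import robot
print(robot.finish_job())"
```

```text
the job is handed in; nothing more can be done
None
```

I set the three wheels to 5-2-3, pressed the set bar down onto its stop and let it back up, then moved the arm clear and handed the job in at about 14.3 s of the 72 s allowed. `finish_job` gives no verdict, so the checks below are mine.

- **Wheels:** after the press, the side and top pictures show five, two and three pips on top, left to right. Overlays of the level 5-2-3 position match each wheel to within about 3° by eye (limit 11°). The side overlay needed the 1.5-pixel shift fitted at the start, which I put down to camera calibration.
- **Set bar:** the fingertip stopped at 72.9 mm with about 25 N on it, so the bar was on its stop (12 mm down). In the last pictures it is back up.
- **Bystanders:** all five look to be where they started; I compared them by eye and did not measure them. The largest wrist force I read was 25 N.
- **What went wrong on the way:** I touched a rib of the middle wheel while lowering the finger beside it (about 9 N). I also misjudged that wheel by one face and rolled it past 2 to between 1 and 2. I saw this from the pips and rolled it forward to 2 before pressing the bar.

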